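Find the empty well of a shuttered dark-storage block by touch and put the sample tin away

ROBOT

A 6-joint arm with a two-finger parallel gripper is mounted at the origin on the work surface. World frame = base frame: x ahead of the robot, y to its left, z up, the work surface at z = 0. Lengths are in mm, angles in rad, forces in N, time in s.
With the tool pointing down it reaches from about 400 to 925 mm from the base axis. Payload 12.5 kg.
Tool frame: the origin (TCP) lies between the finger pads; the fingertips stand 11 mm ahead of it and the grasp point (between the pads) lies 8 mm behind it (env.tip_extent is the distance from the TCP to the fingertips, in mm); x points along the fingers, z is the direction in which the jaws open and shut, and the axes are right-handed (so a half turn about x gives the same grasp; the last joint's range is limited). The gripper opens to 95 mm and grips with 3 to 60 N. Pads are 20 mm wide; open, the fingers measure 119 mm over their backs; the gripper's body (75 mm by 180 mm) begins 59 mm behind the grasp point.
Start: joints at [1.149, 0.491, 1.559, -0, 1.092, -0.106], TCP at [194.094, 594.115, 225.661] pointing down, gripper open.
Joint ranges: [-3.1, 3.1], [-0.84, 2.19], [0.05, 2.79], [-1.13, 4.28], [0.06, 2.93], [-2.69, 2.69]. Speed limits (rad/s): [2.22, 2.22, 2.79, 3.14, 3.14, 3.14].

INTERFACE

Orientations are given as [roll, pitch, yaw] about the fixed x, y, z axes, in that order (R = Rz(yaw) Ry(pitch) Rx(roll)).
In Python, from cell import status, imaging, env gives the robot as it stands. The module is installed in compiled form; this text tells all that it offers.
- The arm moves only by the tool apply_moves, never from a script. Its argument "increments" is a list of rows, each a list of 5 numbers: the closure, from 0 (fully open) to 1 (shut), then the shift along the tool's x, y, z in mm, then the turn about the tool's x in degrees. A call has 1 to 10 rows; each row shifts and turns the commanded pose from where the row before left it, along the tool's axes as they then stand; what a row does not reach is not made up. A row lasts 1/10 s, in which the tool goes at most 50 mm and 8.59 degrees, less where a joint would pass 70% of its speed; a pose out of reach is approached as far as the arm can. A call with a gripper value outside its range is refused whole. The fingers move at their own pace and stop on an object; the grip force is fixed at half the most. Time passes only in rows, so rows that do not move let the fingers close. It gives the time, the measured TCP pose, the force and the opening at its end, in the units of the state.
- status.state(): the state, without advancing time (a new reading comes with each control period).
- imaging.read_camera(name): name is "side" or "top" or "wrist"; returns a dict with "pixels" (420x560x3 uint8, red, green, blue), "fovy" (degrees; the focal length in pixels is half the picture's height over the tangent of half this angle, whatever the lens; pixels are square), "cx", "cy" (the principal point, pixels), "R" (3x3) and "t" (3): a world point X has camera coordinates R X + t. Camera axes: x right, y down, z forward; pixel columns grow to the right and rows downward; lengths in mm; the calibration is good to about 2 mm. A picture is of the moment at which its call begins. There is no depth.
- env.job_done(): hands the job in, once; it reports no verdict.
The state is a dict: "t": time; "joints": joint angles; "qvel": joint speeds; "tau": joint torques, N m; "eef_pos": TCP position; "tcp_rot": TCP orientation; "ft_force": force on the tool from outside, world axes, zero at the start; "moment": the same for the moment, N m; "opening": opening from 0.0 (shut) to 1.0 (fully open).
Only numpy, scipy, OpenCV 4.12 (cv2) and the standard library are available. Lean on these libraries where they do the work, as an engineer would, in place of code of your own. Each camera call takes 0.05 s, during which the arm holds its last target. There are 200 camera calls.

TASK

The samples in the black storage block are light-sensitive, so every well is closed by sprung shutters and you cannot see which single well is empty; it can only be found by feeling down through the shutters. Put the loose sample tin away in that empty well, right way up, pressed down through the shutters until it stands on the bottom of the well. Never press hard on the block or on the tins stored in it, and leave everything else on the board where it is.

Things in the scene. Friction and masses are not known exactly. Their poses are not given: they have to be found in the camera images.
- block: black storage block, fixed, 136 (x) by 198 (y) by 68 mm high; origin under its centre, z up. Six square wells in its flat top, at x = +-31 and y = -62, 0, +62 mm, each 46 by 46 mm and 58 mm deep, shut by sprung leaves; the floor (10 mm up) is a seat sprung 2 N + 3 N/mm, 4 mm travel. Five hold a tin like the loose one, on the seat, top 30 mm below the block's top; one, not told, is empty. All look the same from outside
- tin_center (a point): the loose aluminium sample tin, a plain upright cylinder 38 mm across and 28 mm high with a knurled cap rim, 55 to 110 g, standing on the board beside the block; the point is its centre, half-way up (14 mm above its underside), z towards its cap. Home in a well it stands on the seat: this point then lies 44 mm below the top of the block
- well0 (a point): centre of the mouth of the -x -y well, level with the block's top (68 mm up), axes as the block's. Two shutter leaves, 23 mm long, 2 mm thick, hinged on the well's -y and +y sides, meet in the middle, flush; they swing down (then hang 23 mm) and spring back. They are slick; a fingertip opens them with about 1 N; a tin rests on them until pressed through with about 2 to 3 N
- well1 (a point): centre of the mouth of the -x middle well, level with the block's top (68 mm up), axes as the block's. Two shutter leaves, 23 mm long, 2 mm thick, hinged on the well's -y and +y sides, meet in the middle, flush; they swing down (then hang 23 mm) and spring back. They are slick; a fingertip opens them with about 1 N; a tin rests on them until pressed through with about 2 to 3 N
- well2 (a point): centre of the mouth of the -x +y well, level with the block's top (68 mm up), axes as the block's. Two shutter leaves, 23 mm long, 2 mm thick, hinged on the well's -y and +y sides, meet in the middle, flush; they swing down (then hang 23 mm) and spring back. They are slick; a fingertip opens them with about 1 N; a tin rests on them until pressed through with about 2 to 3 N
- well3 (a point): centre of the mouth of the +x -y well, level with the block's top (68 mm up), axes as the block's. Two shutter leaves, 23 mm long, 2 mm thick, hinged on the well's -y and +y sides, meet in the middle, flush; they swing down (then hang 23 mm) and spring back. They are slick; a fingertip opens them with about 1 N; a tin rests on them until pressed through with about 2 to 3 N
- well4 (a point): centre of the mouth of the +x middle well, level with the block's top (68 mm up), axes as the block's. Two shutter leaves, 23 mm long, 2 mm thick, hinged on the well's -y and +y sides, meet in the middle, flush; they swing down (then hang 23 mm) and spring back. They are slick; a fingertip opens them with about 1 N; a tin rests on them until pressed through with about 2 to 3 N
- well5 (a point): centre of the mouth of the +x +y well, level with the block's top (68 mm up), axes as the block's. Two shutter leaves, 23 mm long, 2 mm thick, hinged on the well's -y and +y sides, meet in the middle, flush; they swing down (then hang 23 mm) and spring back. They are slick; a fingertip opens them with about 1 N; a tin rests on them until pressed through with about 2 to 3 N
- swab: bystander: cleaning swab lying on the board, 150 mm long, 8 mm thick, loose; origin at the middle of its underside, x along it
- driver: bystander: screwdriver with black handle lying on the board, about 190 mm long, loose; origin under its middle, x along it
- post: bystander: steel post in a black holder, standing, 106 mm high, foot 52 mm across, loose; origin at the centre of its foot
- lens_tin: bystander: flat round tin, 60 mm across and 18 mm high, loose; not the sample tin; origin at the centre of its underside
- collar: bystander: steel ring 32 mm across, 12 mm high, loose; origin at the centre of its underside
- hexkey: bystander: L-shaped hex key lying flat, about 100 mm long, 6 mm thick, loose; origin under its middle
Things that resemble listed ones, but are neither listed nor needed, are in the scene too. Leave any green or turquoise look-alike of the block alone.

How it is judged (in metres and radians):
At the end, for the whole second after the job is handed in: the loose sample tin stands upright (within 0.1 rad) on the bottom of a well: centre within 8 mm of the well's axis and over 40 mm below the block's top (only the empty well lets it so deep); swab, screwdriver, post, flat tin, ring and hex key within 20 mm of where they began (((horizontal distance between tin_center and well0 below 0.008 m and z of tin_center in the frame of well0 below -0.04 m) or (horizontal distance between tin_center and well1 below 0.008 m and z of tin_center in the frame of well1 below -0.04 m) or (horizontal distance between tin_center and well2 below 0.008 m and z of tin_center in the frame of well2 below -0.04 m) or (horizontal distance between tin_center and well3 below 0.008 m and z of tin_center in the frame of well3 below -0.04 m) or (horizontal distance between tin_center and well4 below 0.008 m and z of tin_center in the frame of well4 below -0.04 m) or (horizontal distance between tin_center and well5 below 0.008 m and z of tin_center in the frame of well5 below -0.04 m)) and angle between tin_center's own z axis and vertical below 0.1 rad and distance of each of swab, driver, post, lens_tin, collar, hexkey from where it was at the start of the episode below 0.02 m); the robot touches nothing.
It fails at once if the block, or a tin stored in it, is pressed hard: more than 50 N in all on the block (contact force between block and anything else above 50 N).
It fails at once if a bystander is shifted by more than 20 mm (distance of any of swab, driver, post, lens_tin, collar, hexkey from where it was at the start of the episode above 0.02 m).
It also fails if it takes over 64 s, if anything falls off the work surface, if the arm or the gripper's body presses on something with over 40 N, if the wrist force passes 120 N, or if a joint passes its speed limit or range.

## Working session

There is one attempt and no reset: what is moved stays moved. The work goes in short steps, Python scripts to look and compute and a tool call to move; the robot and the scene stay as the last step left them, time stands still between calls to the robot, and variables do not carry over. Pictures are saved under pics/ and viewed, about 8 in all and at most 12, crops included, and the job is handed in when it is done.

Besides the shell and the picture viewer there is one more tool, called after "Emit:" as a command line: name --pt "numbers of a row" for each row, then --argument value for the rest. apply_moves: Moves the arm, as the interface text tells. Its arguments: {"type":"object","properties":{"increments":{"type":"array"}},"required":["increments"]}

```bash
mkdir -p pics; cat > h.py <<'E'
import numpy as np, cv2, pickle
from cell import status, imaging, env
def cap(n,tag):
    c=imaging.read_camera(n); pickle.dump(c,open(f'pics/{tag}.pkl','wb'))
    cv2.imwrite(f'pics/{tag}.png',c['pixels'][:,:,::-1]); return c
def load(tag): return pickle.load(open(f'pics/{tag}.pkl','rb'))
def ray(c,u,v,z):
    f=210/np.tan(np.radians(c['fovy'])/2); R=np.array(c['R']);t=np.array(c['t'])
    d=R.T@np.array([(u-c['cx'])/f,(v-c['cy'])/f,1]); o=-R.T@t
    return o+d*(z-o[2])/d[2]
def proj(c,X):
    f=210/np.tan(np.radians(c['fovy'])/2); p=np.array(c['R'])@np.array(X,float)+np.array(c['t'])
    return c['cx']+f*p[0]/p[2], c['cy']+f*p[1]/p[2]
E
python3 - <<'E'
from h import *
for n in('top','side','wrist'):
    c=cap(n,n+'0'); print(n,c['fovy'],c['cx'],c['cy'],-np.array(c['R']).T@np.array(c['t']))
print(status.state())
a=cv2.imread('pics/top0.png');cv2.imwrite('pics/a.png',cv2.resize(a,(800,600)))
E
```

```text
top 57.05325263055231 276.7205517475677 212.7071132621062 [287.17214496  -9.00170367 969.20696512]
side 49.77664890305648 279.36566833145207 214.20783515298305 [ 429.49264485 -804.50051185  753.52960218]
wrist 65.55564380322589 277.84444783999993 211.2099605450724 [117.80957485 618.2787531  384.6625971 ]
{'t': 0.15, 'joints': array([ 1.14940057e+00,  4.91414826e-01,  1.55927573e+00,  6.10985224e-07,
        1.09168314e+00, -1.05652286e-01]), 'qvel': array([ 0.00037792, -0.0036974 ,  0.00065496, -0.00057787, -0.00117232,
       -0.00137854]), 'tau': array([ 1.70011124e-03, -6.12898350e+01, -2.58274931e+01,  6.92258449e-02,
        4.73681535e-02, -9.96023709e-05]), 'eef_pos': array([194.02587898, 593.96560132, 225.21149489]), 'tcp_rot': array([ 3.03524646,  1.57001529, -1.99288628]), 'ft_force': array([ 0.01285445, -0.8348937 , -0.57621975]), 'moment': array([-0.01085482,  0.0388984 ,  0.03086085]), 'opening': 0.9993140244062096}
```

View pics/a.png

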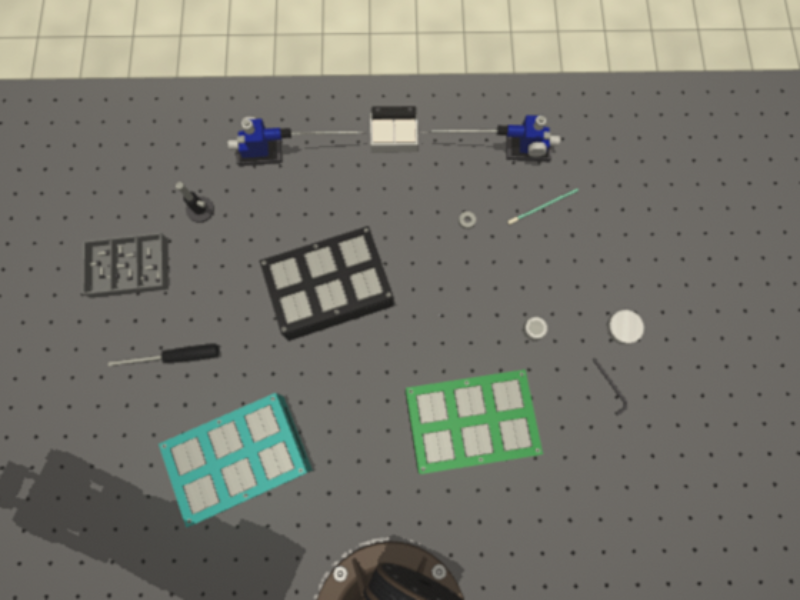

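View pics/side0.png

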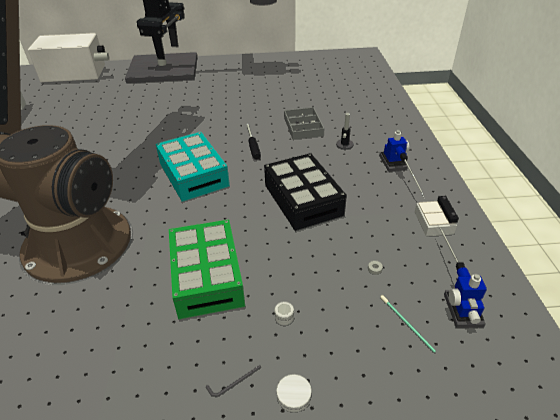

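The top view (800 scale) shows the black block at about (327,282). The sample tin is probably at (536,327): it is small with a rim, while (627,326) is the larger flat tin and (467,219) the ring. I'll confirm this in an enlarged crop.

```bash
python3 - <<'E'
from h import *
t=cv2.imread('pics/top0.png');s=cv2.imread('pics/side0.png')
o=np.zeros((600,800,3),np.uint8)
o[:400,:500]=cv2.resize(t[155:240,175:281],(500,400),interpolation=cv2.INTER_CUBIC)[:400]
o[:300,500:]=cv2.resize(t[200:260,350:410],(300,300),interpolation=cv2.INTER_CUBIC)
o[300:,500:]=cv2.resize(s[285:345,255:315],(300,300),interpolation=cv2.INTER_CUBIC)
cv2.imwrite('pics/b.png',o)
E
```

```text
(no output)
```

View pics/b.png

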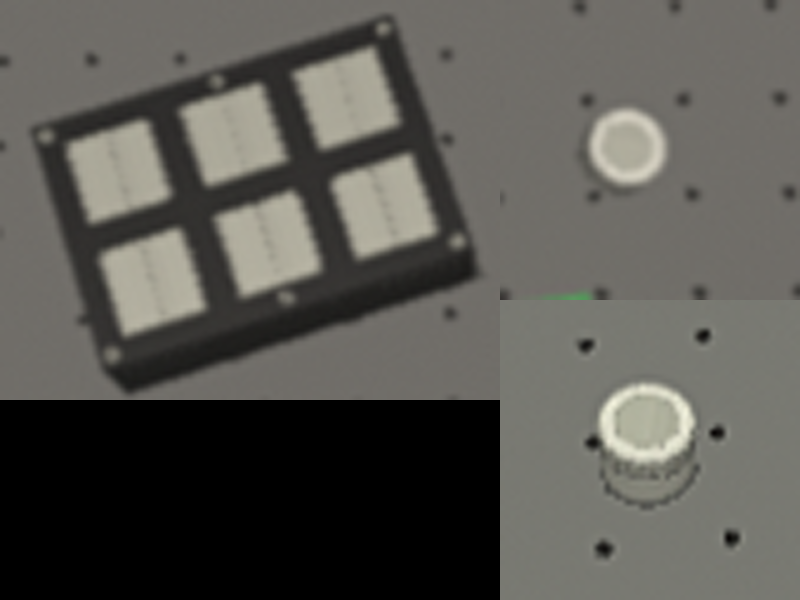

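The crop confirms it: the tin at top px ~(375,229) is a knurled upright cylinder with a rim, and the block is the black one. Next I'll measure the wells and the tin from both cameras.

```bash
python3 - <<'E'
from h import *
from scipy.spatial.transform import Rotation as Ro
from scipy.optimize import least_squares
M=np.array([[x,y] for x in(-31,31) for y in(-62,0,62)],float)
def fit(P):
    best=None
    for a0 in np.arange(0,np.pi,.3):
        def r(p):
            c,s=np.cos(p[2]),np.sin(p[2]); Q=M@np.array([[c,s],[-s,c]])+p[:2]
            return (P[np.argmin(np.linalg.norm(P[:,None]-Q,axis=2),axis=0)]-Q).ravel()
        f=least_squares(r,[*P.mean(0),a0])
        if best is None or f.cost<best.cost: best=f
    return best
def blobs(n,x0,y0,x1,y1,lo,hi,th):
    c=load(n+'0'); g=cv2.cvtColor(c['pixels'],cv2.COLOR_RGB2GRAY)[y0:y1,x0:x1]
    k=8; G=cv2.resize(g,None,fx=k,fy=k,interpolation=cv2.INTER_CUBIC)
    _,_,st,ce=cv2.connectedComponentsWithStats((G>th).astype(np.uint8))
    return c,[((x+.5)/k-.5+x0,(y+.5)/k-.5+y0,s[4]/k/k) for s,(x,y) in zip(st,ce) if lo<s[4]/k/k<hi]
for n,b,lo,hi in(('top',(175,155,281,240),200,700),('side',(262,150,350,230),150,900)):
  for th in (115,135):
    c,B=blobs(n,*b,lo,hi,th); P=np.array([ray(c,u,v,68)[:2] for u,v,_ in B]); print(n,th,len(B),[round(q[2]) for q in B])
    if len(B)==6:
        f=fit(P); print('block',f.x.round(3),'rms',np.sqrt(f.cost*2/6))
for n,b in(('top',(360,215,390,245)),('side',(270,297,300,330))):
  for th in(150,170,190):
    c,B=blobs(n,*b,40,700,th); print(n,th,[(np.round(q,1),ray(c,q[0],q[1],28).round(1)) for q in B])
a=fit
E
```

```text
top 115 6 [306, 310, 314, 322, 326, 334]
block [551.073 100.402   3.454] rms 0.17784318813044886
top 135 6 [280, 284, 288, 297, 301, 309]
block [5.51082e+02 1.00399e+02 3.12000e-01] rms 0.16632353487845397
side 115 6 [162, 170, 182, 190, 204, 215]
block [5.53895e+02 9.79380e+01 3.11000e-01] rms 0.13956128731793363
side 135 6 [153, 161, 172, 180, 193, 203]
block [5.53931e+02 9.78480e+01 3.11000e-01] rms 0.14341415380674405
top 150 [(array([375.1, 228.8, 176.2]), array([ 468.6, -261.7,   28. ]))]
top 170 [(array([375.1, 229.1, 130.5]), array([ 468. , -261.7,   28. ]))]
top 190 [(array([375.4, 229. ,  53.5]), array([ 468.2, -262.3,   28. ]))]
side 150 [(array([283.8, 309.2, 244. ]), array([ 470.9, -264.8,   28. ]))]
side 170 [(array([283.7, 309.2, 207.4]), array([ 470.7, -265. ,   28. ]))]
side 190 [(array([283.7, 309.5, 102. ]), array([ 470.8, -265.6,   28. ]))]
```

```bash
cat >> h.py <<'E'
from scipy.spatial.transform import Rotation as Ro
BC=np.array([552.5,99.1]); BY=.312
def well(i):
    m=np.array([-31 if i<3 else 31,(i%3-1)*62.]); c,s=np.cos(BY),np.sin(BY)
    return BC+np.array([c*m[0]-s*m[1],s*m[0]+c*m[1]])
def deltas(wps):
    s=status.state(); R=Ro.from_euler('xyz',s['tcp_rot']).as_matrix(); p=s['eef_pos']
    print('t',s['t'],'p',p.round(1),'f',s['ft_force'].round(1),'op',s['opening'],'jaw deg',np.degrees(np.arctan2(R[1,2],R[0,2])).round(2))
    return R,p
E
python3 - <<'E'
from h import *
R,p=deltas(0); print(R.round(4)); print([well(i).round(1) for i in range(6)])
jaw=np.degrees(np.arctan2(R[1,2],R[0,2]))
for k in range(-2,3):
    t=np.degrees(BY)+90*k; print('turn',-(t-jaw))
    # R after turn
    R2=R@Ro.from_euler('x',-(t-jaw),degrees=True).as_matrix()
    for i in (0,2): print(i,(R2.T@(np.r_[well(i),100]-p)).round(1))
E
```

```text
t 0.15 p [194.  594.  225.2] f [ 0.  -0.8 -0.6] op 0.9993140244062096 jaw deg 71.91
[[-3.000e-04 -9.506e-01  3.105e-01]
 [-7.000e-04  3.105e-01  9.506e-01]
 [-1.000e+00  1.000e-04 -8.000e-04]]
[array([542. ,  30.6]), array([523. ,  89.6]), array([504. , 148.6]), array([601. ,  49.6]), array([582. , 108.6]), array([563. , 167.6])]
turn 234.03293418691362
0 [ 125.5  642.9 -158.3]
2 [ 125.4  518.9 -158.3]
turn 144.0329341869136
0 [125.5 158.3 642.9]
2 [125.4 158.3 518.9]
turn 54.03293418691359
0 [ 125.5 -642.9  158.3]
2 [ 125.4 -518.9  158.3]
turn -35.96706581308641
0 [ 125.5 -158.3 -642.9]
2 [ 125.4 -158.3 -518.9]
turn -125.96706581308639
0 [ 125.5  642.9 -158.3]
2 [ 125.4  518.9 -158.3]
```

Emit:
apply_moves --pt "1 0 0 0 -7.2" --pt "1 0 0 0 -7.2" --pt "1 0 0 0 -7.2" --pt "1 0 0 0 -7.2" --pt "1 0 0 0 -7.2" --pt "1 0 -10 -33 0" --pt "1 0 -12 -40 0" --pt "1 0 -12 -40 0" --pt "1 0 -12 -40 0" --pt "1 0 -12 -40 0"

```text
t: 1.15
eef_pos: [309.2, 426.8, 225.6]
tcp_rot: [1.914, 1.571, -2.486]
ft_force: [1.0, 0.1, 1.1]
opening: 0.217
```

Emit:
apply_moves --pt "1 0 -12 -40 0" --pt "1 0 -12 -40 0" --pt "1 0 -12 -40 0" --pt "1 0 -12 -40 0" --pt "1 0 -12 -40 0" --pt "1 0 -12 -40 0" --pt "1 0 -12 -40 0" --pt "1 0 -12 -40 0" --pt "1 0 0 0 0" --pt "1 0 0 0 0"

```text
t: 2.15
eef_pos: [498.4, 152.7, 225.3]
tcp_rot: [1.131, 1.57, 3.012]
ft_force: [-0.2, 1.0, 0.2]
opening: 0.009
```

```bash
cat > st.py <<'E'
from h import *
R,p=deltas(0)
for i in range(6): print(i,(R.T@(np.r_[well(i),68+11]-p)).round(1))
E
python3 st.py; python3 - <<'E'
from h import *
c=cap('wrist','w1'); 
for i in range(6): print(i,np.round(proj(c,[*well(i),68]),1))
E
```

```text
t 2.15 p [498.4 152.7 225.3] f [-0.2  1.   0.2] op 0.009360829522066504 jaw deg 107.79
0 [ 146.3   -4.3 -129.7]
1 [146.3  -4.2 -67.7]
2 [146.3  -4.1  -5.7]
3 [ 146.2  -66.3 -129.6]
4 [146.2 -66.2 -67.6]
5 [146.3 -66.1  -5.6]
0 [148.8 203. ]
1 [210.5 202.9]
2 [272.2 202.8]
3 [155.3 259.6]
4 [213.9 259.5]
5 [272.5 259.4]
```

View pics/w1.png

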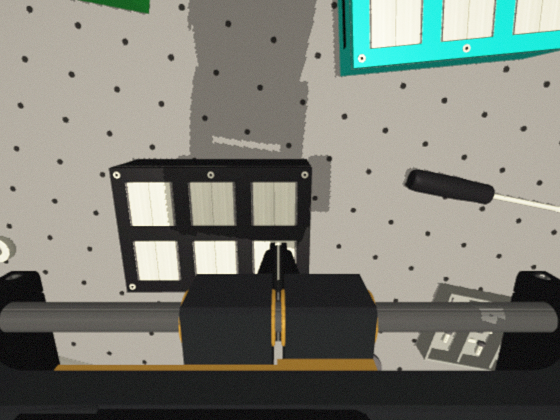

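The wrist view shows wells 0-2 at about (150,204), (213,204) and (275,204), against predictions 1-3 px away. I'll refine them numerically.

```bash
python3 - <<'E'
from h import *
c=load('w1'); g=cv2.cvtColor(c['pixels'],cv2.COLOR_RGB2GRAY)
for (x0,y0,x1,y1) in [(112,170,318,236),(126,232,240,290)]:
  for th in(85,110):
    G=cv2.resize(g[y0:y1,x0:x1],None,fx=8,fy=8,interpolation=cv2.INTER_CUBIC)
    cs,_=cv2.findContours((G>th).astype(np.uint8),cv2.RETR_EXTERNAL,cv2.CHAIN_APPROX_NONE)
    for k in cs:
        if 900<cv2.contourArea(k)/64<2600:
            u,v=cv2.minAreaRect(k)[0]; u=(u+.5)/8-.5+x0; v=(v+.5)/8-.5+y0
            P=ray(c,u,v,68)[:2]; i=min(range(6),key=lambda i:np.linalg.norm(well(i)-P)); d=P-well(i)
            print(th,i,round(u,1),round(v,1),'err world',d.round(1))
E
```

```text
85 2 273.8 203.4 err world [0.  1.7]
85 1 211.6 203.4 err world [0.1 1.2]
85 0 149.5 203.5 err world [0.3 0.8]
110 2 273.9 203.4 err world [0.1 1.8]
110 1 211.8 203.4 err world [0.1 1.4]
110 0 149.2 203.6 err world [0.5 0.6]
85 3 156.4 260.3 err world [0.4 1.3]
85 4 214.9 256.9 err world [-3.3  0.2]
110 3 156.3 260.3 err world [0.5 1.1]
110 4 214.8 256.9 err world [-3.2  0.1]
```

Emit:
apply_moves --pt "1 43 -4.1 -5.2 0" --pt "1 43 0 0 0" --pt "1 43 0 0 0" --pt "1 15 0 0 0" --pt "1 12 0 0 0" --pt "1 10 0 0 0" --pt "1 6 0 0 0" --pt "1 4 0 0 0" --pt "1 2.5 0 0 0" --pt "1 0 0 0 0"

```text
t: 3.2
eef_pos: [504.1, 149.8, 47.6]
tcp_rot: [-1.455, 1.57, 0.429]
ft_force: [-1.3, 1.4, 5.5]
opening: 0.006
```

```bash
sed -i 's/552.5,99.1/552.6,99.6/' h.py; python3 st.py
```

```text
t 3.2 p [504.1 149.8  47.6] f [-1.3  1.4  5.5] op 0.006264727688196523 jaw deg 107.9
0 [ -31.4    0.2 -124.7]
1 [-31.4   0.2 -62.7]
2 [-31.4   0.2  -0.7]
3 [ -31.3  -61.8 -124.7]
4 [-31.3 -61.8 -62.7]
5 [-31.3 -61.8  -0.7]
```

Force of 5.5 N at 31.4 mm depth means well 2 is occupied. Next is well 1.

Emit:
apply_moves --pt "1 -21 0 0 0" --pt "1 -22 0 0 0" --pt "1 0 0 -31 0" --pt "1 0 0 -31.6 0" --pt "1 9 0 0 0" --pt "1 12 0 0 0" --pt "1 11 0 0 0" --pt "1 7 0 0 0" --pt "1 4.5 0 0 0" --pt "1 0 0 0 0"

```text
t: 4.2
eef_pos: [522.6, 90.8, 46.2]
tcp_rot: [1.135, 1.569, 3.019]
ft_force: [-3.3, 1.3, 10.7]
opening: 0.004
```

```bash
python3 st.py
```

```text
t 4.2 p [522.6  90.8  46.2] f [-3.3  1.3 10.7] op 0.003741557788791998 jaw deg 107.95
0 [-32.8  -0.2 -62.8]
1 [-32.8  -0.3  -0.8]
2 [-32.8  -0.3  61.2]
3 [-32.9 -62.2 -62.9]
4 [-32.9 -62.3  -0.9]
5 [-32.8 -62.3  61.1]
```

Well 1 is occupied (10.7 N). Next is well 0.

Emit:
apply_moves --pt "1 -21 0 0 0" --pt "1 -23 0 0 0" --pt "1 0 0 -31 0" --pt "1 0 0 -31.6 0" --pt "1 9 0 0 0" --pt "1 12 0 0 0" --pt "1 11 0 0 0" --pt "1 7 0 0 0" --pt "1 4.5 0 0 0" --pt "1 0 0 0 0"

```text
t: 5.2
eef_pos: [541.9, 31.0, 46.3]
tcp_rot: [1.134, 1.569, 3.018]
ft_force: [-0.2, -0.2, -0.6]
opening: 0.001
```

```bash
python3 st.py
```

```text
t 5.2 p [541.9  31.   46.3] f [-0.2 -0.2 -0.6] op 0.0011752660916752064 jaw deg 107.95
0 [-32.7  -0.2   0. ]
1 [-32.6  -0.3  62. ]
2 [-32.6  -0.3 124. ]
3 [-32.7 -62.2  -0. ]
4 [-32.7 -62.3  62. ]
5 [-32.7 -62.3 124. ]
```

Well 0 gives no force at 32.7 mm depth, so it is empty. I'll feel 6 mm deeper to confirm.

Emit:
apply_moves --pt "1 6 0 0 0" --pt "1 0 0 0 0"

```text
t: 5.4
eef_pos: [542.3, 30.6, 40.7]
tcp_rot: [0.881, 1.571, 2.764]
ft_force: [0.0, -0.2, -0.1]
opening: 0.0
```

Emit:
apply_moves --pt "1 -30 0 0 0" --pt "1 -44 0 0 0" --pt "1 -44 0 0 0" --pt "0 0 15.6 -36.9 0" --pt "0 0 15.6 -36.9 0" --pt "0 0 15.6 -36.9 0" --pt "0 0 15.6 -36.9 0" --pt "0 0 15.6 -36.9 0" --pt "0 0 15.6 -36.9 0" --pt "0 0 15.6 -36.9 0"

```text
t: 6.4
eef_pos: [517.5, -250.5, 159.4]
tcp_rot: [-2.227, 1.57, -0.344]
ft_force: [1.0, -0.1, -0.0]
opening: 0.536
```

Emit:
apply_moves --pt "0 0 0 0 0" --pt "0 0 0 0 0"

```text
t: 6.6
eef_pos: [517.5, -249.3, 159.0]
tcp_rot: [0.057, 1.57, 1.938]
ft_force: [-0.3, 0.3, -0.2]
opening: 0.703
```

```bash
python3 - <<'E'
from h import *
c=cap('wrist','w2'); R,p=deltas(0)
print(R.T@(np.array([469.5,-263.5,28])-p)); print(proj(c,[469.5,-263.5,28]))
E
```

```text
t 6.65 p [ 517.6 -248.5  159.1] f [-1.1  0.3 -0.1] op 0.7496194917068549 jaw deg 107.87
[131.08463294  50.38808595   0.39387999]
(np.float64(279.19757925622457), np.float64(151.09964557229932))
```

View pics/w2.png

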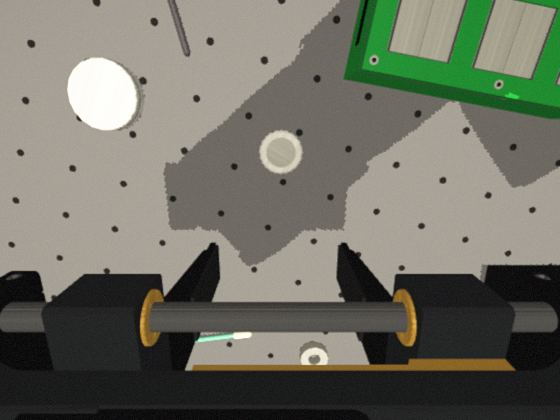

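The tin is at (281,152) in the wrist view, within 2 px of the prediction. The lens tin (103,93) and green block corner (345,80) are clear of the jaw path. Descending to grip.

Emit:
apply_moves --pt "0 20 25 0.6 0" --pt "0 20 25 0.6 0" --pt "0 30 0 0 0" --pt "0 30 0 0 0" --pt "0 22 0 0 0" --pt "0 12 0 0 0" --pt "0 8 0 0 0" --pt "0 0 0 0 0" --pt "1 0 0 0 0" --pt "1 0 0 0 0"

```text
t: 7.65
eef_pos: [470.3, -263.2, 18.0]
tcp_rot: [-2.45, 1.569, -0.567]
ft_force: [0.3, 0.9, -0.0]
opening: 0.883
```

Emit:
apply_moves --pt "1 0 0 0 0" --pt "1 0 0 0 0" --pt "1 0 0 0 0" --pt "1 0 0 0 0" --pt "1 0 0 0 0" --pt "1 0 0 0 0"

```text
t: 8.25
eef_pos: [469.9, -263.1, 17.1]
tcp_rot: [0.068, 1.571, 1.952]
ft_force: [0.1, 0.6, 1.0]
opening: 0.392
```

```bash
python3 st.py
```

```text
t 8.25 p [ 469.9 -263.1   17.1] f [0.1 0.6 1. ] op 0.3920572028807542 jaw deg 107.9
0 [ -61.9 -159.2  257.7]
1 [ -61.9 -159.2  319.7]
2 [ -61.8 -159.2  381.7]
3 [ -61.9 -221.2  257.7]
4 [ -61.9 -221.2  319.7]
5 [ -61.8 -221.2  381.7]
```

Emit:
apply_moves --pt "1 0 0 0 0" --pt "1 -10 0 0 0" --pt "1 -30 0 0 0" --pt "1 -35 0 0 0" --pt "1 -25 0 0 0" --pt "1 0 -10 16 0" --pt "1 0 -18 29 0" --pt "1 0 -20 32.5 0" --pt "1 0 -20 32.5 0" --pt "1 0 -20 32.5 0"

```text
t: 9.25
eef_pos: [510.0, -99.0, 117.8]
tcp_rot: [-2.046, 1.57, -0.163]
ft_force: [1.2, 0.2, -0.6]
opening: 0.389
```

Emit:
apply_moves --pt "1 0 -20 32.5 0" --pt "1 0 -20 32.5 0" --pt "1 0 -18 29 0" --pt "1 0 -13 21 0" --pt "1 0 0 0 0" --pt "1 0 0 0 0" --pt "1 0 0 0 0"

```text
t: 9.95
eef_pos: [541.8, 30.0, 117.4]
tcp_rot: [2.827, 1.571, -1.574]
ft_force: [-0.5, -0.2, -0.3]
opening: 0.391
```

```bash
python3 st.py; python3 - <<'E'
from h import *
o=np.zeros((300,800,3),np.uint8)
s=status.state()
for j,n in enumerate(('side','top')):
    c=cap(n,n+'3'); e=s['eef_pos']; u,v=map(int,proj(c,[e[0],e[1],e[2]+5])); print(n,u,v)
    o[:,400*j:400*j+400]=cv2.resize(c['pixels'][max(v-45,0):max(v-45,0)+90,u-60:u+60,::-1],(400,300),interpolation=cv2.INTER_CUBIC)
cv2.imwrite('pics/c.png',o)
E
```

```text
t 9.95 p [541.8  30.  117.4] f [-0.5 -0.2 -0.3] op 0.39084629408520416 jaw deg 107.87
0 [38.4 -0.6  0.9]
1 [38.4 -0.6 62.9]
2 [ 38.4  -0.6 124.9]
3 [ 38.4 -62.6   0.9]
4 [ 38.4 -62.6  62.9]
5 [ 38.4 -62.6 124.9]
side 301 177
top 255 191
```

View pics/c.png

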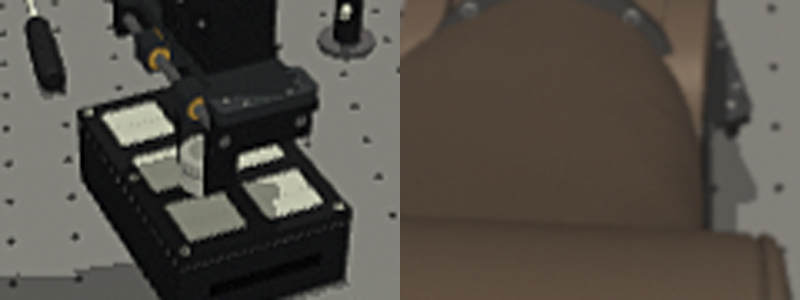

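The side view shows the tin held upright above the block's near well. Lowering it onto the leaves.

Emit:
apply_moves --pt "1 8 -0.6 0.9 0" --pt "1 10 0 0 0" --pt "1 8 0 0 0" --pt "1 4 0 0 0" --pt "1 1.5 0 0 0" --pt "1 0.5 0 0 0" --pt "1 0 0 0 0" --pt "1 0 0 0 0"

```text
t: 10.85
eef_pos: [542.5, 31.9, 85.4]
tcp_rot: [-1.827, 1.57, 0.056]
ft_force: [0.3, -0.3, -1.1]
opening: 0.393
```

```bash
python3 st.py
```

```text
t 10.85 p [542.5  31.9  85.4] f [ 0.3 -0.3 -1.1] op 0.3926120516954661 jaw deg 107.91
0 [ 6.4  0.6 -0.7]
1 [ 6.4  0.6 61.3]
2 [  6.3   0.5 123.3]
3 [  6.4 -61.4  -0.7]
4 [  6.4 -61.4  61.3]
5 [  6.4 -61.5 123.3]
```

Emit:
apply_moves --pt "1 0.3 0 0 0" --pt "0.3 0 0 0 0" --pt "0.3 0 0 0 0" --pt "0.3 0 0 0 0" --pt "0.3 0 0 0 0" --pt "0.3 0 0 0 0" --pt "0.3 -10 0 0 0" --pt "0.3 -20 0 0 0" --pt "0.3 -20 0 0 0" --pt "0.3 -20 0 0 0"

```text
t: 11.85
eef_pos: [542.3, 31.9, 156.3]
tcp_rot: [-1.649, 1.57, 0.235]
ft_force: [0.5, 0.4, 0.0]
opening: 0.698
```

Emit:
apply_moves --pt "1 -30 -20 0 0" --pt "1 -30 -30 0 0" --pt "1 0 0 0 0" --pt "1 0 0 0 0" --pt "1 0 0 0 0" --pt "1 0 0 0 0" --pt "1 0 0 0 0" --pt "1 0 0 0 0"

```text
t: 12.65
eef_pos: [589.6, 47.1, 214.5]
tcp_rot: [1.123, 1.57, 3.006]
ft_force: [-0.0, -0.5, -0.6]
opening: 0.083
```

```bash
python3 st.py; python3 - <<'E'
from h import *
c=cap('wrist','w4'); print(proj(c,[*well(0),96]),proj(c,[*well(0),68]))
u,v=map(int,proj(c,[*well(0),96]))
y=max(v-75,0);x=max(u-100,0)
print(x,y); cv2.imwrite('pics/d.png',cv2.resize(c['pixels'][y:y+150,x:x+200,::-1],(800,600),interpolation=cv2.INTER_CUBIC))
E
```

```text
t 12.65 p [589.6  47.1 214.5] f [-0.  -0.5 -0.6] op 0.08256037580242699 jaw deg 107.9
0 [135.5  50.   -0.7]
1 [135.5  50.   61.3]
2 [135.5  50.  123.3]
3 [135.5 -12.   -0.7]
4 [135.5 -12.   61.3]
5 [135.5 -12.  123.3]
(np.float64(277.1103249152754), np.float64(152.6250833830261)) (np.float64(277.1356908233661), np.float64(149.317236532536))
177 77
```

View pics/d.png

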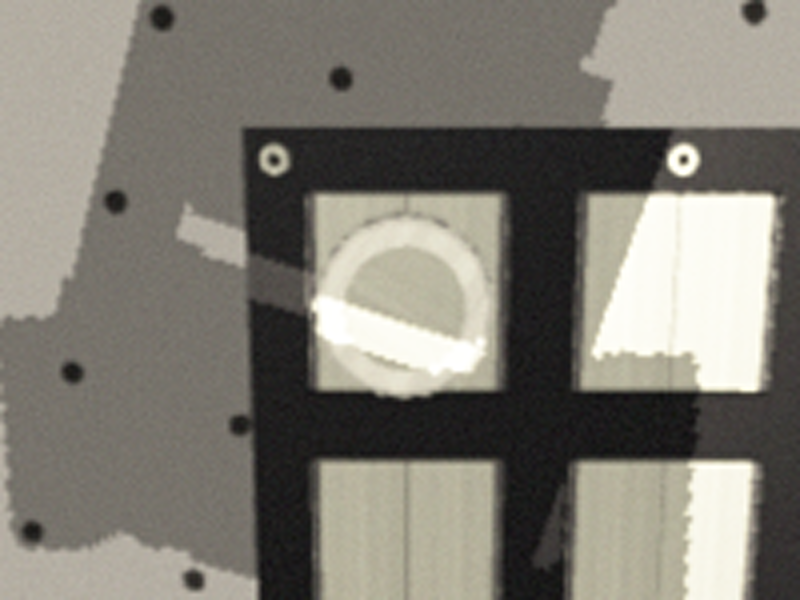

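The tin stands upright on well 0's leaves. Its rim centre at crop (403,305), with height parallax allowed for, is within about 0.5 mm of the well centre. Now pressing with closed fingers.

Emit:
apply_moves --pt "1 0 25 -0.2 0" --pt "1 0 25 -0.2 0" --pt "1 30 0 0 0" --pt "1 35 0 0 0" --pt "1 25 0 0 0" --pt "1 9 0 0 0" --pt "1 4 0 0 0" --pt "1 0 0 0 0" --pt "1 0 0 0 0"

```text
t: 13.6
eef_pos: [543.0, 31.5, 112.8]
tcp_rot: [-1.902, 1.569, -0.019]
ft_force: [0.2, -0.2, -0.6]
opening: 0.005
```

```bash
python3 st.py
```

```text
t 13.6 p [543.   31.5 112.8] f [ 0.2 -0.2 -0.6] op 0.0045739430961690974 jaw deg 107.91
0 [33.8  1.  -0.1]
1 [33.8  1.  61.9]
2 [ 33.8   0.9 123.9]
3 [ 33.9 -61.   -0.1]
4 [ 33.9 -61.   61.9]
5 [ 33.9 -61.1 123.9]
```

Emit:
apply_moves --pt "1 4 0.4 0 0" --pt "1 4 0 0 0" --pt "1 6 0 0 0" --pt "1 8 0 0 0" --pt "1 8 0 0 0" --pt "1 8 0 0 0" --pt "1 8 0 0 0" --pt "1 6 0 0 0" --pt "1 5 0 0 0" --pt "1 0 0 0 0"

```text
t: 14.6
eef_pos: [541.8, 31.4, 54.1]
tcp_rot: [1.105, 1.57, 2.989]
ft_force: [0.2, 0.2, -0.4]
opening: 0.004
```

Emit:
apply_moves --pt "1 3 0 0 0" --pt "1 2 0 0 0" --pt "1 1 0 0 0" --pt "1 0 0 0 0" --pt "1 0 0 0 0"

```text
t: 15.1
eef_pos: [542.1, 31.4, 49.0]
tcp_rot: [-1.603, 1.571, 0.281]
ft_force: [-0.1, -0.2, 2.1]
opening: 0.006
```

```bash
python3 st.py
```

```text
t 15.1 p [542.1  31.4  49. ] f [-0.1 -0.2  2.1] op 0.005866135375935207 jaw deg 107.91
0 [-30.    0.1  -0.3]
1 [-30.    0.1  61.7]
2 [-30.    0.  123.7]
3 [-30.  -61.9  -0.3]
4 [-30.  -61.9  61.7]
5 [-30.  -62.  123.7]
```

Contact of 2.1 N at exactly 30 mm depth, so the tin is on the seat. I'll press 1 mm more to confirm the spring, then retract.

Emit:
apply_moves --pt "1 1 0 0 0" --pt "1 0 0 0 0" --pt "1 0 0 0 0"

```text
t: 15.4
eef_pos: [542.2, 31.4, 48.0]
tcp_rot: [-1.733, 1.57, 0.15]
ft_force: [-1.8, -0.5, 4.3]
opening: 0.009
```

Emit:
apply_moves --pt "1 -5 0 0 0" --pt "1 -20 0 0 0" --pt "1 -30 0 0 0" --pt "1 -40 0 0 0" --pt "1 -40 0 0 0" --pt "1 -30 -30 0 0" --pt "1 0 -30 0 0" --pt "1 0 0 0 0" --pt "1 0 0 0 0" --pt "1 0 0 0 0"

```text
t: 16.4
eef_pos: [598.2, 49.7, 212.3]
tcp_rot: [1.191, 1.569, 3.075]
ft_force: [0.0, -1.1, 0.2]
opening: 0.005
```

```bash
python3 - <<'E'
from h import *
a=cap('wrist','w5')['pixels'];b=cap('side','s5')['pixels']
o=np.hstack([cv2.resize(a,(400,300)),cv2.resize(b,(400,300))])[:,:,::-1]
cv2.imwrite('pics/e.png',o); deltas(0)
E
```

```text
t 16.5 p [598.4  49.6 212.6] f [ 0.2 -0.1 -0.6] op 0.0034427113942606074 jaw deg 107.89
```

View pics/e.png

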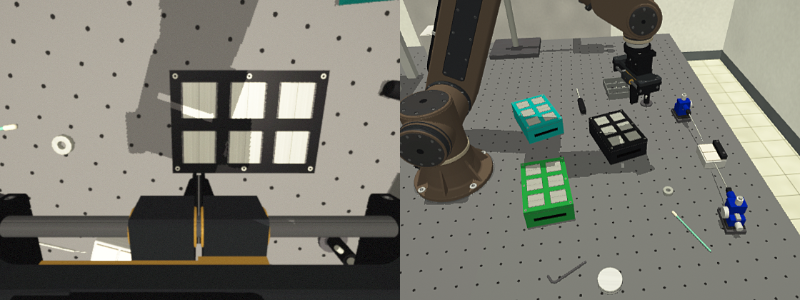

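The shutters are all closed, the tin is gone from the board, and the bystanders look undisturbed. Handing in.

```bash
python3 -c "
from cell import env; print(env.job_done())"
```

```text
the job is handed in; nothing more can be done
None
```

The loose sample tin is in well 0 (the -x -y well), pressed through the shutters onto the seat. I handed the job in at about 16.5 s of the 64 s allowed.

- **Finding the empty well:** I felt down with closed fingers. Wells 2 and 1 were occupied (5.5 N and 10.7 N at 31 to 33 mm depth). Well 0 gave no force at 33 mm and again about 38 mm down, so I did not probe wells 3 to 5.
- **Placing the tin:** I set it on well 0's leaves, where the wrist camera showed it upright and within about 0.5 mm of centre. I then pressed it down with closed fingers.
- **Seat contact:** Contact came at exactly 30 mm depth with 2.1 N, rising to 4.3 N one millimetre deeper, close to the 5 N the seat spring should give. The highest force I read on the block was about 11 N.
- **Final pictures:** All the shutters were closed, the tin was gone from the board, and the gripper was clear of everything. The bystanders in view looked undisturbed, but I checked them by eye only, and the post was partly hidden by the gripper.
- **Not seen directly:** The tin's final tilt and centring are hidden under the shutters, so I inferred them from the contact depth and force.
- **Disagreement:** The top and side cameras differed by 3 to 4 mm on block and tin positions. I averaged them, added the wrist camera for the block, and the wrist pictures agreed to within about 2 mm.

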